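# Put the tall blue spacer ring on the cutter-head stand

### The arm

A 6-joint arm with a two-finger parallel gripper is mounted at the origin on the work surface. World frame = base frame: x ahead of the robot, y to its left, z up, the work surface at z = 0. Lengths are in m, angles in degrees, forces in N, time in s.
With the tool pointing down it reaches from about 0.375 to 0.9 m from the base axis. Payload 3.1 kg.
Tool frame: the origin (TCP) lies at the very end of the fingers, on their centre line; the grasp point (between the pads) lies bot.grip_point_offset behind it (bot.grip_point_offset is the distance from the TCP to the grasp point, in m); z points along the fingers, y is the line along which they close (so a half turn about z gives the same grasp; the last joint's range is limited). The gripper opens to 87 mm and grips with 3 to 60 N. Pads are 19 mm wide; open, the fingers measure 117 mm over their backs; the gripper's body (75 mm by 190 mm) begins 51 mm behind the grasp point.
Start: joints at [63.169, 30.224, 82.088, -0, 67.689, -10.227], TCP at [0.179, 0.599, 0.223] pointing down, gripper open.
Joint ranges: [-176.69, 176.69], [-43.24, 126.21], [12.49, 139.97], [-82, 262], [0, 151.66], [-163.58, 163.58]. Speed limits (degrees/s): [159.86, 159.86, 180, 180, 180, 180].

### API

Orientations are given as a 3x3 rotation matrix whose columns are the frame's x, y, z axes.
In Python, from rig import bot, viewer, ticket gives the robot as it stands.
- The arm moves only by the tool servo_tool, never from a script. Its argument "targets" is a list of rows, each an object with "offset": the shift along the tool's x, y, z in m, a list of three; "dr": the turn, a rotation vector about the tool's x, y, z in degrees, a list of three. In form: [{"offset": [x, y, z], "dr": [ax, ay, az]}, ...]. A call has 1 to 20 rows; each row is the pose to reach, as a shift and turn from the pose commanded when the call began, along the tool's axes at that moment; what a row does not reach only later rows make up. A row lasts 1/12 s, in which the tool goes at most 41.7 mm and 7.16 degrees, less where a joint would pass 70% of its speed; a pose out of reach is approached as far as the arm can. A call with a gripper value outside its range is refused whole. "gripper" is the gripper command: -1 is fully open, 1 is shut, values between are in proportion, set as the call begins (left out, the last holds). The fingers move at their own pace and stop on an object; the grip force is fixed at half the most. Time passes only in rows, so rows that repeat a pose let the fingers close. It gives the time, the measured TCP pose, the force, the opening and the grip force at its end, in the units of the state.
- bot.read_state(): the state, without advancing time (a new reading comes with each control period).
- viewer.capture(name): name is "side" or "top"; returns a dict with "color" (420x560x3 uint8, red, green, blue), "camera_matrix" (3x3 intrinsics, pixels), "R" (3x3) and "t" (3): a world point X has camera coordinates R X + t. Camera axes: x right, y down, z forward; pixel columns grow to the right and rows downward; lengths in m; the calibration is good to about 2 mm. A picture is of the moment at which its call begins. There is no depth.
- ticket.hand_in(): hands the job in; it is judged then, once.
The state is a dict: "time_s": time; "joint_positions": joint angles; "qvel": joint speeds; "tau": joint torques, N m; "position": TCP position; "tcp_rot": TCP orientation; "force": force on the tool from outside, world axes, zero at the start; "moment": the same for the moment, N m; "opening": opening from 0.0 (shut) to 1.0 (fully open); "grasp_force": force on a finger pad.
Only numpy, scipy, OpenCV 4.12 (cv2) and the standard library are available. Lean on these libraries where they do the work, as an engineer would, in place of code of your own. Each camera call takes 0.05 s, during which the arm holds its last target. There are 200 camera calls.

### The job

We are making up the tooling for the spindle moulder. Pick up the tall blue spacer ring, slide it over the top of the bare upright shaft of the tool stand and lower it until it sits flat on the cutter head, setting it down rather than letting it drop, then let go. Leave the thin blue ring and the tall steel ring where they are.

Things in the scene. Friction and masses are not known exactly. Their poses are not given: they have to be found in the camera images.
- spacer_blue: the ring to fit: tall blue aluminium spacer ring, a plain tube standing upright on the bench, outside diameter 54 mm, bore 40 mm, height 40 mm, about 0.12 kg. Origin: centre of its underside; z up along its axis. Round, so its yaw does not matter; at the start some 45 mm of free bench lies all round it.
- seat (a point): centre of the flat top of the cutter head (aluminium, 100 mm diameter) on the fixed tool stand (dark base, 140 mm), 70 mm above the bench; z up along the shaft. Here the ring comes to rest. The bare steel shaft, 22 mm diameter, rises from it, tip 60 mm above (last 12 mm taper to 8 mm). Not the finished stand at the bench's far left corner (seen from the robot) with a red ring and black cap on its shaft.
- spacer_steel: a bystander: tall bare steel spacer ring, outside diameter 54 mm, bore 40 mm, height 40 mm. Origin: centre of its underside; z up. To be left alone.
- spacer_thin: a bystander: thin blue spacer ring, outside diameter 54 mm, bore 40 mm, height only 15 mm. Origin: centre of its underside; z up. To be left alone.
Mind the look-alikes: they are no part of the job. Several things look just like the spacer_blue: the one meant starts farthest from the robot's base. What is shaped like the part that bears seat but turquoise or white is not meant.

How it is judged:
By the outcome, as a careful person would: the job done as asked, in the order asked, and still so for the second after the job is handed in, with the robot touching nothing.
It also fails if it takes over 35 s, if anything falls off the work surface, if the arm or the gripper's body presses on something with over 40 N, if the wrist force passes 120 N, or if a joint passes its speed limit or range.

## Working session

There is one attempt and no reset: what is moved stays moved. The work goes in short steps, Python scripts to look and compute and a tool call to move; the robot and the scene stay as the last step left them, time stands still between calls to the robot, and variables do not carry over. Pictures are saved under pics/ and viewed, at most 10 in all, crops included, and the job is handed in when it is done.

Besides the shell and the picture viewer there is one more tool, called after "Request:" by a JSON object that holds its "api" and its "payload". servo_tool: Moves the arm, as the interface text tells. Its arguments: {"type":"object","properties":{"targets":{"type":"array"},"gripper":{"type":"number"}},"required":["targets"]}

```bash
mkdir -p pics; ls; python3 - <<'E'
from rig import bot, viewer
import cv2,pickle
s=bot.read_state(); print(s['time_s'],s['position'],s['tcp_rot'],bot.grip_point_offset,s['opening'])
for n in('side','top'):
    d=viewer.capture(n); pickle.dump(d,open(n+'.pkl','wb')); cv2.imwrite(f'pics/{n}0.png',d['color'][...,::-1]); print(n,d['camera_matrix'],d['R'],d['t'])
E
```

```text
pics
0.0 [0.17825252 0.59828655 0.22158774] [[-9.58300662e-01  2.85760299e-01 -9.44426825e-04]
 [ 2.85761632e-01  9.58298840e-01 -1.90337317e-03]
 [ 3.61134646e-04 -2.09388472e-03 -9.99997743e-01]] 0.0187 1.0008463420616687
side [[470.58305846   0.         276.38878659]
 [  0.         470.58305846 206.09181734]
 [  0.           0.           1.        ]] [[ 0.88904225 -0.45780949  0.00378904]
 [-0.25934798 -0.51042602 -0.81988042]
 [ 0.37728306  0.72792565 -0.57252226]] [-0.44586867  0.18397252  0.68761506]
top [[443.12217565   0.         277.98730155]
 [  0.         443.12217565 205.39694672]
 [  0.           0.           1.        ]] [[ 0.00842555 -0.99928578  0.03683669]
 [-0.9867665  -0.01427404 -0.16151818]
 [ 0.16192863 -0.03498833 -0.986182  ]] [-0.04818216  0.49423317  0.84524366]
```

View pics/side0.png

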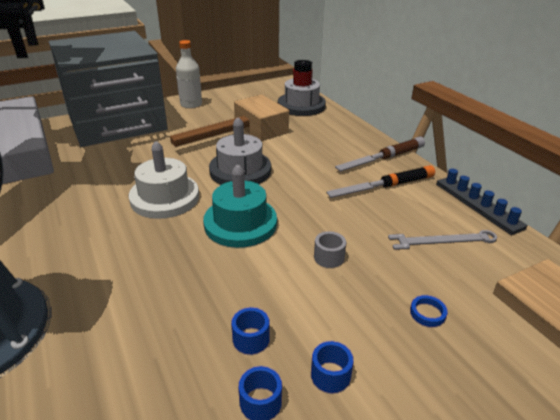

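View pics/top0.png

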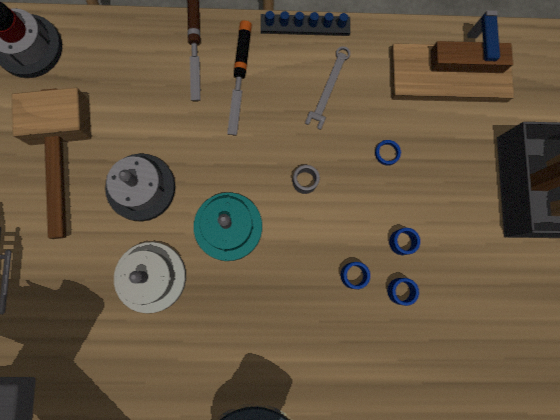

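The side view shows the bare aluminium-headed stand on a dark base at about (240,150), with turquoise (240,205) and white (163,180) decoys beside it. It also shows three tall blue rings at (251,330), (332,366) and (260,393), a steel ring at (330,250) and a thin ring at (429,311). In the top view the stand is at (140,187) and the tall blue rings are at (405,241), (356,275) and (404,292).

```bash
cat > h.py <<'E'
import numpy as np, cv2, pickle
def load(n): return pickle.load(open(n+'.pkl','rb'))
def ray(d,p):
    v=d['R'].T@np.linalg.solve(d['camera_matrix'],[p[0],p[1],1.]); return -d['R'].T@d['t'], v/np.linalg.norm(v)
def plane(d,p,z):
    c,v=ray(d,p); return c+v*(z-c[2])/v[2]
def tri(a,p,b,q):
    P=[k['camera_matrix']@np.c_[k['R'],k['t']] for k in(a,b)]
    X=cv2.triangulatePoints(P[0],P[1],np.float64(p).reshape(2,1),np.float64(q).reshape(2,1))[:,0]; X=X[:3]/X[3]
    c,v=ray(a,p); e,w=ray(b,q); n=np.cross(v,w); return X, abs((e-c)@n/np.linalg.norm(n))
def proj(d,X):
    u=d['camera_matrix']@(d['R']@np.asarray(X)+d['t']); return u[:2]/u[2]
def blue(d):
    h=cv2.cvtColor(d['color'],cv2.COLOR_RGB2HSV); m=cv2.inRange(h,(108,150,50),(128,255,255))
    m=cv2.morphologyEx(m,cv2.MORPH_CLOSE,np.ones((3,3)))
    out=[]
    for c in cv2.findContours(m,cv2.RETR_EXTERNAL,cv2.CHAIN_APPROX_NONE)[0]:
        c=cv2.convexHull(c); M=cv2.moments(c)
        if M['m00']>250: out.append((M['m10']/M['m00'],M['m01']/M['m00'],M['m00']))
    return out
E
python3 - <<'E'
from h import *
s,t=load('side'),load('top')
B=blue(s)
for p in blue(t):
    X0=plane(t,p[:2],.02); q=proj(s,X0); b=min(B,key=lambda k:np.hypot(k[0]-q[0],k[1]-q[1]))
    X,e=tri(t,p[:2],s,b[:2]); print(np.round(p,1),np.round(b,1),X.round(4),'miss',round(e,4),'r',np.hypot(*X[:2]).round(3),X0.round(4))
z=lambda d,x,y,w,h:cv2.resize(d['color'][y:y+h,x:x+w],(w*4,h*4),interpolation=cv2.INTER_CUBIC)
cv2.imwrite('pics/st.png',np.hstack([z(t,95,145,90,85),z(s,200,110,90,85)])[...,::-1])
E
```

```text
[404.8 291.3 550.5] [ 260.1  393.2 1864. ] [ 0.3266 -0.2974  0.0251] miss 0.0018 r 0.442 [ 0.3273 -0.2993  0.02  ]
[355.9 275.1 552.5] [ 250.3  330.2 1376.5] [ 0.3577 -0.2003  0.0225] miss 0.0017 r 0.41 [ 0.3586 -0.2011  0.02  ]
[406.  241.  536.5] [ 331.5  366.4 1644.5] [ 0.4269 -0.3039  0.0238] miss 0.0021 r 0.524 [ 0.4283 -0.3056  0.02  ]
[387.6 151.9 449. ] [428.3 310.5 814. ] [ 0.6191 -0.277   0.0077] miss 0.0011 r 0.678 [ 0.616  -0.2737  0.02  ]
[491.6  36.8 479. ] [428.3 310.5 814. ] [ 0.6344 -0.3737  0.2083] miss 0.2582 r 0.736 [ 0.8857 -0.5161  0.02  ]
```

View pics/st.png

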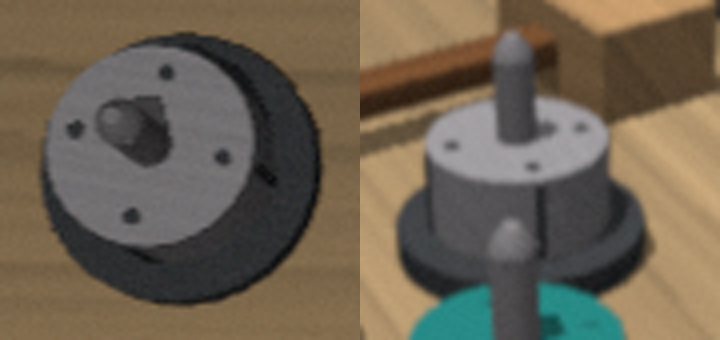

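The crop shows the head's top disc, in crop pixels, centred near (149,144) in the top view and (517,139) in the side view. The shaft tip is near (115,113) in the top view and (513,35) in the side view. Next I'll fit ellipses to the bright disc.

```bash
python3 - <<'E'
from h import *
s,t=load('side'),load('top')
def disc(d,seed,z):
    h=cv2.cvtColor(d['color'],cv2.COLOR_RGB2HSV); 
    g=cv2.GaussianBlur(h,(3,3),0)
    m=((h[...,1]<50)&(h[...,2]>z)).astype(np.uint8)
    n,l,st,c=cv2.connectedComponentsWithStats(m,connectivity=4); k=l[seed[1],seed[0]]
    hull=cv2.convexHull(cv2.findContours((l==k).astype(np.uint8),cv2.RETR_EXTERNAL,cv2.CHAIN_APPROX_NONE)[0][0])
    return cv2.fitEllipse(hull),st[k],h[seed[1],seed[0]]
for th in (100,110,120,130):
  try:
    e1=disc(t,(115,185),th); e2=disc(s,(222,147),th)
    print(th,e1,e2); X,e=tri(t,e1[0][0],s,e2[0][0]); print(X.round(4),e.round(4),plane(t,e1[0][0],.07).round(4),plane(s,e2[0][0],.07).round(4))
  except Exception as x: print(th,x)
px=lambda x,y,ox,oy:((x+.5)/4-.5+ox,(y+.5)/4-.5+oy)
print('holes',tri(t,px(149,143.5,95,145),s,px(156,137.5,200,110)))
print('tip',tri(t,px(114,112,95,145),s,px(153,36,200,110)))
E
```

```text
100 (((131.8346405029297, 180.89218139648438), (48.989479064941406, 51.0855827331543), 62.38560485839844), array([ 107,  157,   51,   49, 1620], dtype=int32), array([150,   4, 114], dtype=uint8)) (((238.59158325195312, 144.6172637939453), (22.124534606933594, 46.560203552246094), 87.67584991455078), array([216, 134,  46,  22, 694], dtype=int32), array([135,   4, 125], dtype=uint8))
[0.5335 0.2413 0.0689] 0.0011 [0.5338 0.2408 0.07  ] [0.5321 0.2393 0.07  ]
110 (((131.71974182128906, 180.87014770507812), (48.63499069213867, 50.481353759765625), 64.55096435546875), array([ 107,  157,   51,   49, 1440], dtype=int32), array([150,   4, 114], dtype=uint8)) (((238.5943145751953, 144.53369140625), (21.806354522705078, 46.346275329589844), 87.95716857910156), array([216, 134,  46,  22, 669], dtype=int32), array([135,   4, 125], dtype=uint8))
[0.5335 0.2415 0.069 ] 0.0011 [0.5338 0.241  0.07  ] [0.5322 0.2397 0.07  ]
120 OpenCV(4.12.0) /io/opencv/modules/imgproc/src/shapedescr.cpp:361: error: (-201:Incorrect size of input array) There should be at least 5 points to fit the ellipse in function 'fitEllipseNoDirect'

130 OpenCV(4.12.0) /io/opencv/modules/imgproc/src/shapedescr.cpp:361: error: (-201:Incorrect size of input array) There should be at least 5 points to fit the ellipse in function 'fitEllipseNoDirect'

holes (array([0.53363543, 0.24083691, 0.0705741 ]), np.float64(0.0015695603818328139))
tip (array([0.53440761, 0.23939359, 0.13066777]), np.float64(0.0022802658682588846))
```

Request:
{"api": "servo_tool", "payload": {"targets": [{"offset":[-0.346,-0.208,0],"dr":[0,0,0]},{"offset":[-0.346,-0.208,0],"dr":[0,0,0]},{"offset":[-0.346,-0.208,0],"dr":[0,0,0]},{"offset":[-0.346,-0.208,0],"dr":[0,0,0]},{"offset":[-0.346,-0.208,0],"dr":[0,0,0]},{"offset":[-0.346,-0.208,0],"dr":[0,0,0]},{"offset":[-0.346,-0.208,0],"dr":[0,0,0]},{"offset":[-0.346,-0.208,0],"dr":[0,0,0]},{"offset":[-0.346,-0.208,0],"dr":[0,0,0]},{"offset":[-0.346,-0.208,0],"dr":[0,0,0]},{"offset":[-0.48,-0.48,0],"dr":[0,0,0]},{"offset":[-0.48,-0.48,0],"dr":[0,0,0]},{"offset":[-0.48,-0.48,0],"dr":[0,0,0]},{"offset":[-0.48,-0.48,0],"dr":[0,0,0]},{"offset":[-0.48,-0.48,0],"dr":[0,0,0]},{"offset":[-0.48,-0.48,0],"dr":[0,0,0]},{"offset":[-0.48,-0.48,0],"dr":[0,0,0]},{"offset":[-0.48,-0.48,0],"dr":[0,0,0]}], "gripper": -1}}

```text
time_s: 1.6
position: [0.5029, -0.0036, 0.2226]
tcp_rot: [[-0.957, 0.29, 0.002], [0.29, 0.957, -0.003], [-0.002, -0.002, -1.0]]
force: [-0.4, -0.4, 0.1]
opening: 0.998
grasp_force: 0.0
```

Request:
{"api": "servo_tool", "payload": {"targets": [{"offset":[-0.002,-0.039,0],"dr":[0,0,0]},{"offset":[-0.004,-0.078,0],"dr":[0,0,0]},{"offset":[-0.006,-0.117,0],"dr":[0,0,0]},{"offset":[-0.008,-0.156,0],"dr":[0,0,0]},{"offset":[-0.01,-0.195,0],"dr":[0,0,0]},{"offset":[-0.012,-0.234,0],"dr":[0,0,0]},{"offset":[-0.014,-0.273,0.02],"dr":[0,0,0]},{"offset":[-0.0165,-0.3,0.05],"dr":[0,0,0]},{"offset":[-0.0165,-0.3115,0.085],"dr":[0,0,0]},{"offset":[-0.0165,-0.3115,0.12],"dr":[0,0,0]},{"offset":[-0.0165,-0.3115,0.12],"dr":[0,0,0]},{"offset":[-0.0165,-0.3115,0.12],"dr":[0,0,0]},{"offset":[-0.0165,-0.3115,0.12],"dr":[0,0,0]}]}}

```text
time_s: 2.68
position: [0.4289, -0.3013, 0.1036]
tcp_rot: [[-0.959, 0.285, 0.001], [0.285, 0.959, -0.001], [-0.001, -0.0, -1.0]]
force: [0.5, -0.2, -0.1]
opening: 1.001
grasp_force: 0.0
```

```bash
python3 - <<'E'
from rig import bot, viewer
import cv2,pickle
from h import *
s=bot.read_state(); print(s['time_s'],s['position'],s['tcp_rot'].round(4) if hasattr(s['tcp_rot'],'round') else s['tcp_rot'])
im=[]
for n in('top','side'):
    d=viewer.capture(n); pickle.dump(d,open(n+'1.pkl','wb')); 
    p=proj(d,(.427,-.304,.05)); x,y=max(0,min(int(p[0])-60,440)),max(0,min(int(p[1])-60,300)); im.append(cv2.resize(d['color'][y:y+120,x:x+120],(400,400))); print(n,x,y)
    print(np.round(blue(d),1).tolist())
cv2.imwrite('pics/g1.png',np.hstack(im)[...,::-1])
E
```

```text
2.6833 [ 0.42887769 -0.30128378  0.10360762] [[-9.586e-01  2.849e-01  8.000e-04]
 [ 2.849e-01  9.586e-01 -7.000e-04]
 [-9.000e-04 -4.000e-04 -1.000e+00]]
top 350 180
[]
side 273 293
[[260.1, 393.2, 1858.5], [331.3, 366.6, 1615.5], [250.3, 330.2, 1375.0], [428.5, 310.6, 803.0]]
```

View pics/g1.png

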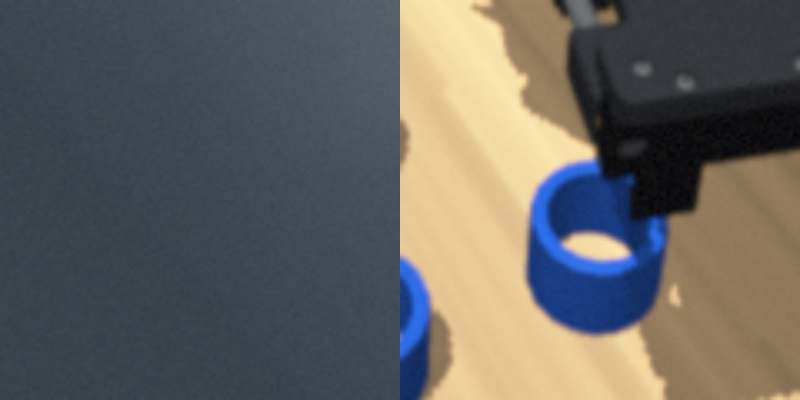

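The top view is blocked by the arm. The side crop shows the near finger's end at about (352,357) in the full image, just above the ring's rim. I'll check that against its projected position.

```bash
python3 - <<'E'
from rig import bot
from h import *
d=load('side1'); s=bot.read_state(); R=np.array(s['tcp_rot']); p=np.array(s['position'])
for y in(-.051,.051): print(proj(d,p+R@[0,y,0]), proj(d,p))
print('offset to ring', R.T@(np.array([.4275,-.3045,.010])-p))
E
```

```text
[351.29690834 356.73930756] [338.06041298 322.23312053]
[326.60577414 292.37205085] [338.06041298 322.23312053]
offset to ring [ 0.00166785 -0.00291397  0.0948549 ]
```

Request:
{"api": "servo_tool", "payload": {"targets": [{"offset":[0.001,-0.003,0.025],"dr":[0,0,0]},{"offset":[0.001,-0.003,0.05],"dr":[0,0,0]},{"offset":[0.001,-0.003,0.07],"dr":[0,0,0]},{"offset":[0.001,-0.003,0.083],"dr":[0,0,0]},{"offset":[0.001,-0.003,0.092],"dr":[0,0,0]},{"offset":[0.001,-0.003,0.092],"dr":[0,0,0]},{"offset":[0.001,-0.003,0.092],"dr":[0,0,0]}]}}

```text
time_s: 3.37
position: [0.4272, -0.3044, 0.0117]
tcp_rot: [[-0.958, 0.285, 0.001], [0.285, 0.958, -0.002], [-0.002, -0.001, -1.0]]
force: [0.3, 0.3, 0.2]
opening: 1.001
grasp_force: 0.0
```

Request:
{"api": "servo_tool", "payload": {"targets": [{"offset":[0,0,0],"dr":[0,0,0]},{"offset":[0,0,0],"dr":[0,0,0]},{"offset":[0,0,0],"dr":[0,0,0]},{"offset":[0,0,0],"dr":[0,0,0]},{"offset":[0,0,0],"dr":[0,0,0]},{"offset":[0,0,0],"dr":[0,0,0]},{"offset":[0,0,0],"dr":[0,0,0]},{"offset":[0,0,0],"dr":[0,0,0]},{"offset":[0,0,0],"dr":[0,0,0]},{"offset":[0,0,0],"dr":[0,0,0]}], "gripper": 1}}

```text
time_s: 4.2
position: [0.4264, -0.3038, 0.0107]
tcp_rot: [[-0.958, 0.286, -0.0], [0.286, 0.958, 0.0], [0.0, 0.0, -1.0]]
force: [0.7, 2.0, 4.2]
opening: 0.604
grasp_force: 29.9
```

Request:
{"api": "servo_tool", "payload": {"targets": [{"offset":[0,0,-0.01],"dr":[0,0,0]},{"offset":[0,0,-0.03],"dr":[0,0,0]},{"offset":[0,0,-0.06],"dr":[0,0,0]},{"offset":[0,0,-0.095],"dr":[0,0,0]},{"offset":[0,0.005,-0.13],"dr":[0,0,0]},{"offset":[0,0.02,-0.16],"dr":[0,0,0]},{"offset":[0.005,0.045,-0.18],"dr":[0,0,0]},{"offset":[0.008,0.08,-0.19],"dr":[0,0,0]},{"offset":[0.011,0.115,-0.19],"dr":[0,0,0]},{"offset":[0.014,0.15,-0.19],"dr":[0,0,0]},{"offset":[0.017,0.185,-0.19],"dr":[0,0,0]},{"offset":[0.021,0.22,-0.19],"dr":[0,0,0]},{"offset":[0.024,0.255,-0.19],"dr":[0,0,0]},{"offset":[0.028,0.29,-0.19],"dr":[0,0,0]},{"offset":[0.031,0.325,-0.19],"dr":[0,0,0]},{"offset":[0.035,0.36,-0.19],"dr":[0,0,0]},{"offset":[0.038,0.395,-0.19],"dr":[0,0,0]},{"offset":[0.041,0.42,-0.19],"dr":[0,0,0]},{"offset":[0.043,0.435,-0.19],"dr":[0,0,0]},{"offset":[0.043,0.435,-0.19],"dr":[0,0,0]}]}}

```text
time_s: 5.87
position: [0.5096, 0.1279, 0.2008]
tcp_rot: [[-0.959, 0.282, 0.001], [0.282, 0.959, 0.001], [-0.001, 0.001, -1.0]]
force: [-0.7, -0.4, -1.5]
opening: 0.601
grasp_force: 29.9
```

Request:
{"api": "servo_tool", "payload": {"targets": [{"offset":[0.001,0.015,0],"dr":[0,0,0]},{"offset":[0.003,0.04,0],"dr":[0,0,0]},{"offset":[0.006,0.07,0.005],"dr":[0,0,0]},{"offset":[0.008,0.095,0.015],"dr":[0,0,0]},{"offset":[0.009,0.11,0.025],"dr":[0,0,0]},{"offset":[0.009,0.116,0.033],"dr":[0,0,0]},{"offset":[0.009,0.116,0.035],"dr":[0,0,0]},{"offset":[0.009,0.116,0.035],"dr":[0,0,0]},{"offset":[0.009,0.116,0.035],"dr":[0,0,0]}]}}

```text
time_s: 6.62
position: [0.5336, 0.2374, 0.1653]
tcp_rot: [[-0.958, 0.287, -0.001], [0.287, 0.958, -0.001], [0.001, -0.001, -1.0]]
force: [-0.1, -1.0, -1.4]
opening: 0.605
grasp_force: 29.9
```

```bash
python3 - <<'E'
from rig import bot, viewer
import cv2,pickle
from h import *
s=bot.read_state(); R=np.array(s['tcp_rot']); p=np.array(s['position']); print(s['time_s'],p,s['force'],s['opening'])
print('offset to seat xy',R.T@(np.array([.534,.2405,p[2]])-p))
im=[]
for n in('top','side'):
    d=viewer.capture(n); pickle.dump(d,open(n+'2.pkl','wb'))
    q=proj(d,(.534,.24,.13)); x,y=int(max(0,q[0]-60)),int(max(0,q[1]-60)); im.append(cv2.resize(d['color'][y:y+120,x:x+120],(400,400),interpolation=cv2.INTER_CUBIC)); print(n,x,y,'ring centre expected',proj(d,p+[0,0,.01]),'axis tip/seat',proj(d,(.534,.2405,.13)),proj(d,(.534,.2405,.07)))
    print([b for b in np.round(blue(d),1).tolist()])
cv2.imwrite('pics/p2.png',np.hstack(im)[...,::-1])
E
```

```text
6.6167 [0.53361885 0.23736324 0.16530784] [-0.12194305 -0.95371993 -1.42351259] 0.6047220115336422
offset to seat xy [ 5.34297738e-04  3.11433325e-03 -3.68986199e-06]
top 62 113 ring centre expected [115.9503231  167.59082568] axis tip/seat [122.37118534 173.55704546] [132.0034993  180.78937441]
[[404.2, 291.5, 569.0], [355.8, 275.2, 559.0], [387.6, 151.9, 449.5], [491.4, 37.1, 485.5]]
side 178 58 ring centre expected [237.49224658  98.74052223] axis tip/seat [238.00377624 118.67137669] [239.18688726 144.20891103]
[[260.1, 393.2, 1863.5], [250.3, 330.2, 1377.5], [428.3, 310.5, 813.5], [237.1, 98.5, 537.5]]
```

View pics/p2.png

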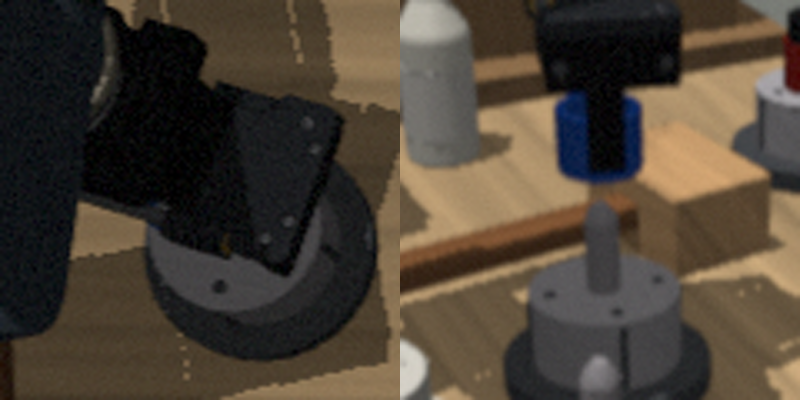

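The side crop shows the ring hanging upright over the shaft. Its centroid is (237.1,98.5) against an expected (237.5,98.7), so it is central over the shaft.

Request:
{"api": "servo_tool", "payload": {"targets": [{"offset":[0,0.002,0.003],"dr":[0,0,0]},{"offset":[0,0.002,0.01],"dr":[0,0,0]},{"offset":[0,0.002,0.018],"dr":[0,0,0]},{"offset":[0,0.002,0.026],"dr":[0,0,0]},{"offset":[0,0.002,0.034],"dr":[0,0,0]},{"offset":[0,0.002,0.042],"dr":[0,0,0]},{"offset":[0,0.002,0.05],"dr":[0,0,0]},{"offset":[0,0.002,0.05],"dr":[0,0,0]}]}}

```text
time_s: 7.38
position: [0.5332, 0.2404, 0.1133]
tcp_rot: [[-0.958, 0.286, -0.004], [0.286, 0.958, -0.001], [0.004, -0.002, -1.0]]
force: [-0.8, -0.1, -1.9]
opening: 0.605
grasp_force: 29.9
```

Request:
{"api": "servo_tool", "payload": {"targets": [{"offset":[0,0,0.006],"dr":[0,0,0]},{"offset":[0,0,0.012],"dr":[0,0,0]},{"offset":[0,0,0.018],"dr":[0,0,0]},{"offset":[0,0,0.023],"dr":[0,0,0]},{"offset":[0,0,0.027],"dr":[0,0,0]},{"offset":[0,0,0.029],"dr":[0,0,0]},{"offset":[0,0,0.029],"dr":[0,0,0]},{"offset":[0,0,0.029],"dr":[0,0,0]}]}}

```text
time_s: 8.05
position: [0.5346, 0.2408, 0.0865]
tcp_rot: [[-0.958, 0.286, 0.0], [0.286, 0.958, 0.0], [-0.0, 0.0, -1.0]]
force: [0.8, -0.1, -1.5]
opening: 0.603
grasp_force: 29.9
```

Request:
{"api": "servo_tool", "payload": {"targets": [{"offset":[0,0,0.001],"dr":[0,0,0]},{"offset":[0,0,0.002],"dr":[0,0,0]},{"offset":[0,0,0.003],"dr":[0,0,0]},{"offset":[0,0,0.003],"dr":[0,0,0]},{"offset":[0,0,0.003],"dr":[0,0,0]}]}}

```text
time_s: 8.47
position: [0.5345, 0.2408, 0.0836]
tcp_rot: [[-0.958, 0.286, 0.0], [0.286, 0.958, 0.0], [-0.0, 0.0, -1.0]]
force: [-0.5, -0.1, -1.6]
opening: 0.606
grasp_force: 29.9
```

Request:
{"api": "servo_tool", "payload": {"targets": [{"offset":[0,0,0.0005],"dr":[0,0,0]},{"offset":[0,0,0.001],"dr":[0,0,0]},{"offset":[0,0,0.001],"dr":[0,0,0]},{"offset":[0,0,0.001],"dr":[0,0,0]}]}}

```text
time_s: 8.8
position: [0.5345, 0.2408, 0.0825]
tcp_rot: [[-0.958, 0.286, -0.0], [0.286, 0.958, -0.0], [0.0, -0.0, -1.0]]
force: [0.5, 0.1, -1.3]
opening: 0.604
grasp_force: 29.9
```

Request:
{"api": "servo_tool", "payload": {"targets": [{"offset":[0,0,0.0005],"dr":[0,0,0]},{"offset":[0,0,0.001],"dr":[0,0,0]},{"offset":[0,0,0.001],"dr":[0,0,0]},{"offset":[0,0,0.001],"dr":[0,0,0]}]}}

```text
time_s: 9.13
position: [0.5345, 0.2407, 0.0815]
tcp_rot: [[-0.958, 0.286, -0.0], [0.286, 0.958, -0.0], [0.0, -0.0, -1.0]]
force: [-0.3, 0.8, -0.7]
opening: 0.604
grasp_force: 29.9
```

Request:
{"api": "servo_tool", "payload": {"targets": [{"offset":[0,0,0.0005],"dr":[0,0,0]},{"offset":[0,0,0.0005],"dr":[0,0,0]},{"offset":[0,0,0.0005],"dr":[0,0,0]}]}}

```text
time_s: 9.38
position: [0.5345, 0.2408, 0.081]
tcp_rot: [[-0.958, 0.286, -0.0], [0.286, 0.958, -0.0], [0.0, -0.0, -1.0]]
force: [0.2, 0.1, -0.9]
opening: 0.597
grasp_force: 29.9
```

Request:
{"api": "servo_tool", "payload": {"targets": [{"offset":[0,0,0.0005],"dr":[0,0,0]},{"offset":[0,0,0.0005],"dr":[0,0,0]},{"offset":[0,0,0.0005],"dr":[0,0,0]}]}}

```text
time_s: 9.63
position: [0.5346, 0.2408, 0.0808]
tcp_rot: [[-0.958, 0.286, 0.0], [0.286, 0.958, 0.0], [-0.0, 0.0, -1.0]]
force: [-0.5, 0.2, 0.9]
opening: 0.6
grasp_force: 29.9
```

Request:
{"api": "servo_tool", "payload": {"targets": [{"offset":[0,0,0.0005],"dr":[0,0,0]},{"offset":[0,0,0.0005],"dr":[0,0,0]},{"offset":[0,0,0.0005],"dr":[0,0,0]}]}}

```text
time_s: 9.88
position: [0.5346, 0.2408, 0.0807]
tcp_rot: [[-0.958, 0.286, 0.0], [0.286, 0.958, 0.0], [-0.0, 0.0, -1.0]]
force: [-1.2, -1.2, 5.2]
opening: 0.599
grasp_force: 29.9
```

The ring is touching the seat, with about 6 N upward compared with when it hung free. Now I'll release it and rise.

Request:
{"api": "servo_tool", "payload": {"targets": [{"offset":[0,0,0],"dr":[0,0,0]},{"offset":[0,0,0],"dr":[0,0,0]},{"offset":[0,0,0],"dr":[0,0,0]},{"offset":[0,0,0],"dr":[0,0,0]},{"offset":[0,0,0],"dr":[0,0,0]},{"offset":[0,0,0],"dr":[0,0,0]},{"offset":[0,0,0],"dr":[0,0,0]},{"offset":[0,0,0],"dr":[0,0,0]}], "gripper": -1}}

```text
time_s: 10.55
position: [0.5345, 0.2408, 0.08]
tcp_rot: [[-0.958, 0.286, -0.0], [0.286, 0.958, -0.0], [0.0, -0.0, -1.0]]
force: [-0.0, -0.9, -0.2]
opening: 0.99
grasp_force: 0.0
```

Request:
{"api": "servo_tool", "payload": {"targets": [{"offset":[0,0,-0.005],"dr":[0,0,0]},{"offset":[0,0,-0.02],"dr":[0,0,0]},{"offset":[0,0,-0.04],"dr":[0,0,0]},{"offset":[0,0,-0.07],"dr":[0,0,0]},{"offset":[0,0,-0.1],"dr":[0,0,0]},{"offset":[0,0,-0.13],"dr":[0,0,0]},{"offset":[0.01,0.03,-0.14],"dr":[0,0,0]},{"offset":[0.03,0.06,-0.14],"dr":[0,0,0]},{"offset":[0.05,0.09,-0.14],"dr":[0,0,0]},{"offset":[0.07,0.12,-0.14],"dr":[0,0,0]},{"offset":[0.09,0.15,-0.14],"dr":[0,0,0]},{"offset":[0.11,0.18,-0.14],"dr":[0,0,0]},{"offset":[0.12,0.2,-0.14],"dr":[0,0,0]},{"offset":[0.12,0.2,-0.14],"dr":[0,0,0]},{"offset":[0.12,0.2,-0.14],"dr":[0,0,0]}]}}

```text
time_s: 11.8
position: [0.4759, 0.4677, 0.2201]
tcp_rot: [[-0.959, 0.283, 0.0], [0.283, 0.959, -0.0], [-0.0, -0.0, -1.0]]
force: [0.1, -0.5, 0.1]
opening: 1.002
grasp_force: 0.0
```

```bash
python3 - <<'E'
from rig import bot, viewer
import cv2,pickle
from h import *
s=bot.read_state(); print(s['time_s'],s['position'],s['force'],s['opening'])
im=[];D={}
for n in('top','side'):
    d=viewer.capture(n); D[n]=d
    q=proj(d,(.534,.24,.1)); x,y=int(max(0,q[0]-60)),int(max(0,q[1]-60)); im.append(cv2.resize(d['color'][y:y+120,x:x+120],(400,400),interpolation=cv2.INTER_CUBIC)); print(n,x,y,'expected',proj(d,(.534,.2405,.09)))
    print(np.round(blue(d),1).tolist())
cv2.imwrite('pics/f3.png',np.hstack(im)[...,::-1])
E
```

```text
11.8 [0.47586222 0.46774347 0.22007422] [ 0.08657093 -0.48981462  0.09507258] 1.0020174301604328
top 67 117 expected [128.9444952  178.49255103]
[[404.5, 291.4, 557.0], [355.9, 275.1, 552.0], [128.4, 177.6, 745.5], [387.6, 151.9, 448.0], [491.5, 36.8, 471.5]]
side 178 71 expected [238.80143576 135.88891351]
[[260.1, 393.2, 1865.0], [250.2, 330.2, 1379.0], [428.3, 310.5, 816.0], [238.5, 135.0, 522.5]]
```

View pics/f3.png

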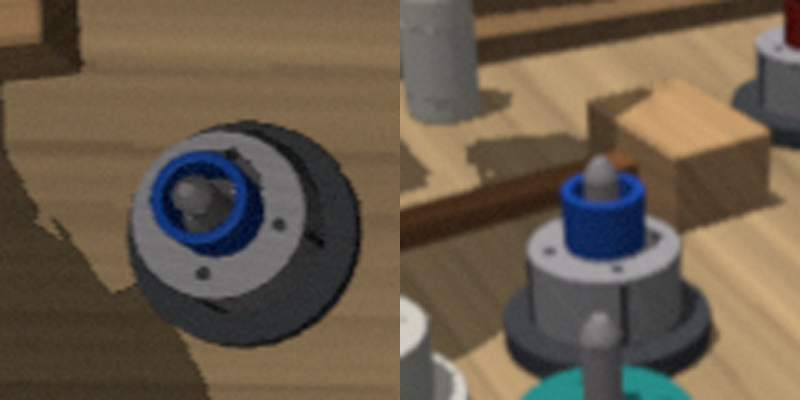

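The ring sits flat and centred on the cutter head around the shaft, at (128,178) in the top view and (238,135) in the side view. The gripper is clear, and the other rings haven't moved.

```bash
python3 -c "
from rig import ticket; print(ticket.hand_in())"
```

```text
the job is handed in; nothing more can be done
None
```

The tall blue spacer ring is over the bare shaft and sits flat on the cutter head, set down gently and released; the thin blue and tall steel rings were left alone, and the job was handed in at about 12 s of the 35 s allowed.

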